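# Unhook the push-up handle and put it beside its twin

## Robot

A 7-joint arm with a two-finger parallel gripper is mounted at the origin on the work surface. World frame = base frame: x ahead of the robot, y to its left, z up, the work surface at z = 0. Lengths are in m, angles in rad, forces in N, time in s.
With the tool pointing down it reaches from about 0.4 to 0.85 m from the base axis. Payload 10.4 kg.
Tool frame: the origin (TCP) lies midway between the tips of the shut fingers; the grasp point (between the pads) lies 19 mm behind it; z points along the fingers, x is the direction in which the jaws open and shut, and the axes are right-handed (so a half turn about z gives the same grasp; the last joint's range is limited). The gripper opens to 85 mm and grips with 20 to 120 N. Pads are 22 mm wide; open, the fingers measure 114 mm over their backs; the gripper's body (76 mm by 85 mm) begins 54 mm behind the grasp point. The pads swing forward as they close: fully open they stand 13 mm farther back than shut.
Start: joints at [1.258, 0.332, -0.065, 1.46, 0.022, 1.35, -0.088], TCP at [0.179, -0.599, 0.231] pointing down, gripper open.
Joint ranges: [-2.6, 2.6], [-0.5, 2.12], [-1.47, 1.34], [0.16, 2.42], [-1.27, 4.41], [0.06, 2.06], [-2.6, 2.6]. Speed limits (rad/s): [2.22, 2.22, 2.79, 2.79, 3.14, 3.14, 3.14].

## Interface

Orientations are given as a unit quaternion [x, y, z, w].
In Python, from workcell import telemetry, eyes, order gives the robot as it stands.
- The arm moves only by the tool servo_tool, never from a script. Its argument "deltas" is a list of rows, each a list of 3 entries, a list of its own where there are three numbers: the shift along the tool's x, y, z in cm, then the turn about the tool's z in rad, then the finger opening in cm, from 0 to 8.54. A call has 1 to 12 rows; each row shifts and turns the pose as measured when the row begins, along the tool's axes as they then stand; what a row does not reach is not made up. A row lasts 1/12 s, in which the tool goes at most 41.7 mm and 7.16 degrees, less where a joint would pass 70% of its speed; a pose out of reach is approached as far as the arm can. A call is refused whole if a number of a shift passes 4.17 or a number of a turn 0.125, either way. A call with a gripper value outside its range is refused whole. The fingers move at their own pace and stop on an object; "force" is the grip in N (left out, the last holds). Time passes only in rows, so rows that do not move let the fingers close. It gives the time, the measured TCP pose, the force and the opening at its end, in the units of the state.
- telemetry.get_obs(): the state, without advancing time (a new reading comes with each control period).
- eyes.camera(name): name is "side" or "top" or "wrist"; returns (picture, depth): 420x560x3 uint8, blue, green, red; 420x560 float32, m along the optical axis (not along the pixel's ray), 0 where there is no reading.
- eyes.calibration(name): a dict with "fx", "fy", "cx", "cy" (pixels), "rvec" (rotation vector, rad) and "tvec" (3), from world to camera coordinates, as OpenCV has them. Camera axes: x right, y down, z forward; pixel columns grow to the right and rows downward; lengths in m; the calibration is good to about 2 mm. The wrist camera is an equidistant fisheye: a pixel r from the principal point sees the ray r / f radians off the axis. A picture is of the moment at which its call begins: read the wrist's pose just before it. calibration takes no time and is no camera call; for the wrist camera it gives the pose at the moment of the call.
- order.hand_in(): hands the job in, once; it reports no verdict.
The state is a dict: "clock": time; "joint_pos": joint angles; "joint_velocities": joint speeds; "tau": joint torques, N m; "position": TCP position; "ee_rot": TCP orientation; "ft_force": force on the tool from outside, world axes, zero at the start; "torque": the same for the moment, N m; "grip_width": opening from 0.0 (shut) to 1.0 (fully open).
Only numpy, scipy, OpenCV 4.12 (cv2) and the standard library are available. Lean on these libraries where they do the work, as an engineer would, in place of code of your own. Each camera call takes 0.05 s, during which the arm holds its last target. There are 200 camera calls.

## Task

One push-up handle hangs by its grip bar on a deep twin hook. Lift it up past the hook tips, take it away from the hook and set it down gently on its feet in the empty near bay of the pulled-out tray, parallel to its twin in the other bay. Leave the massage stick hanging on its own hook.

Things in the scene. Friction and masses are not known exactly. Their poses are not given: they have to be found in the camera images.
- pushup_grip (a point): Centre of the hanging push-up handle's round black bar: 28 mm thick, 124 long along y (level). Steel legs at y = -73 and +73 mm run down to black feet, 90 mm (x) by 28 by 14, undersides 100 mm below the bar's axis; 176 mm long overall. z up, 0.35 kg. At the start its axes match hook_tips' and the bar's axis is 145 mm above the table; its middle, between the prongs, is free from above.
- hook_tips (a point): Mid-way between the tip tops of the fixed stand holding the handle, 171 mm above the table. Two upturned prongs of 8 mm steel wire at y = -42 and +42 mm; -x points out of the hook, roughly to the robot. The bar's axis rests 25 mm in +x and 26 mm lower: it must rise 40 mm to clear the tips; nothing is above. Rods run back to uprights at x = +130 mm, tops under 155 mm. A like stand holds the stick.
- free_bay (a point): Centre of the floor of the empty near bay of the fixed plywood tray, 6 mm above the table. Bay inside 136 mm (x) by 228 mm (y); outer walls reach 30 mm above the table; the 20 mm high divider is 71 mm in +x. The handle belongs here with its bar along y, the bar's axis ending 100 mm above this point. The twin, an equal handle, stands likewise in the far bay, about 142 mm in +x.
- stick_mid (a point): Middle of the massage stick: a straight level bar 242 mm long along y, 28 mm thick in black rubber, 22 mm at its wooden ends, no legs or feet. It lies in the second twin hook, axis 145 mm above the table. Not to be taken.
Not all that is in view belongs to the job. Leave any turquoise look-alike of the part that bears pushup_grip alone.

How it is judged:
By the outcome, as a careful person would: the job done as asked, in the order asked, and still so for the second after the job is handed in, with the robot touching nothing.
It also fails if it takes over 48 s, if anything falls off the work surface, if the arm or the gripper's body presses on something with over 40 N, if the wrist force passes 120 N, or if a joint passes its speed limit or range.

## Working session

There is one attempt and no reset: what is moved stays moved. The work goes in short steps, Python scripts to look and compute and a tool call to move; the robot and the scene stay as the last step left them, time stands still between calls to the robot, and variables do not carry over. Pictures are saved under pics/ and viewed, about 8 in all and at most 12, crops included, and the job is handed in when it is done.

Besides the shell and the picture viewer there is one more tool, called after ">>>" as name(argument=value, ...), one argument or row to a line, values as JSON. servo_tool: Moves the arm, as the interface text tells. Its arguments: {"type":"object","properties":{"deltas":{"type":"array"},"force":{"type":"number"}},"required":["deltas"]}

```bash
mkdir -p pics; ls
python3 - <<'E'
from workcell import telemetry, eyes
import numpy as np, cv2
print(telemetry.get_obs())
for n in ("side","top"):
    p,d=eyes.camera(n); c=eyes.calibration(n); print(n,c)
    cv2.imwrite(f"pics/{n}0.png",p); np.savez(f"{n}0.npz",p=p,d=d,**c)
E
```

```text
pics
{'clock': 0.0, 'joint_pos': array([ 1.25837982,  0.33288663, -0.0646678 ,  1.46091313,  0.02159797,
        1.3499038 , -0.08851472]), 'joint_velocities': array([ 2.34351651e-03, -7.34531276e-04,  1.41928341e-03, -2.95157332e-04,
       -1.76606513e-03,  2.01244749e-05,  1.49292976e-03]), 'tau': array([-2.53676335e-04, -6.25441718e+01,  4.91785922e-02, -3.91598117e+01,
        1.61671860e-02,  9.90111614e-03, -5.19676291e-05]), 'position': array([ 0.17848364, -0.59859271,  0.23052009]), 'ee_rot': array([ 8.01795353e-01, -5.97598285e-01, -5.88681641e-04, -3.93137866e-04]), 'ft_force': array([-0.14216069, -0.16641723,  0.11609017]), 'torque': array([0.02997452, 0.021298  , 0.0341154 ]), 'grip_width': 0.9988920438469372}
side {'fx': 390.5315391845471, 'fy': 390.5315391845471, 'cx': 276.1279476351194, 'cy': 209.36902655178775, 'rvec': array([ 0.61633275, -2.64180781,  1.17029964]), 'tvec': array([0.47509912, 0.2686952 , 0.76057212])}
top {'fx': 419.46416460171264, 'fy': 419.46416460171264, 'cx': 274.06949126485983, 'cy': 208.4421315824862, 'rvec': array([ 2.19023444, -2.14800754,  0.09526341]), 'tvec': array([-0.02445014,  0.5324579 ,  1.08755577])}
```

View pics/top0.png

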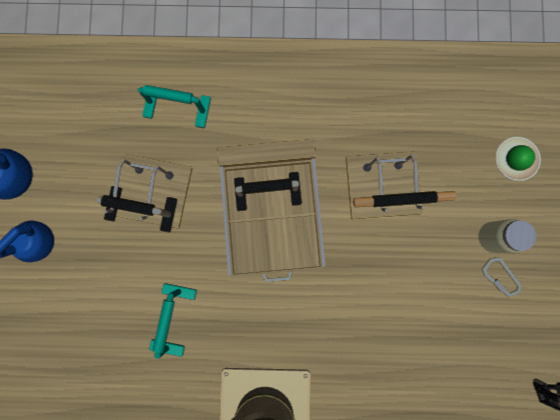

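View pics/side0.png

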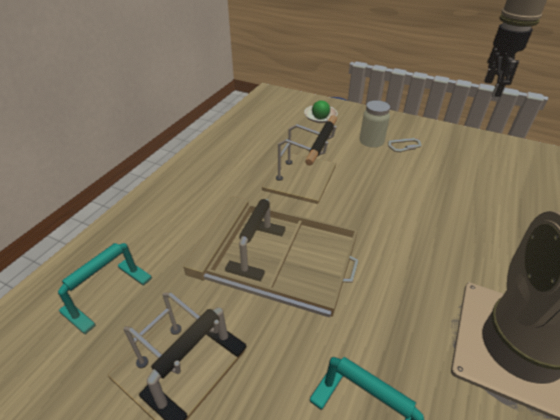

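The top view has robot base at the bottom, +x up and +y left. The black handle hangs at about (137,207), the near bay is around (275,245), the twin is at (268,187) and the stick at (405,199). The turquoise look-alikes are at (175,105) and (170,320). The side view agrees. Next I measure them using the depth.

```bash
cat > h.py <<'E'
import numpy as np, cv2
def cloud(c,d):
    R,_=cv2.Rodrigues(np.asarray(c["rvec"])); v,u=np.indices(d.shape)
    X=np.stack([(u-c["cx"])/c["fx"]*d,(v-c["cy"])/c["fy"]*d,d],-1)
    return (X-np.asarray(c["tvec"]))@R      # R^T (X-t)
def ray(c,u,v,z):
    R,_=cv2.Rodrigues(np.asarray(c["rvec"])); o=-R.T@np.asarray(c["tvec"])
    w=R.T@np.array([(u-c["cx"])/c["fx"],(v-c["cy"])/c["fy"],1]); return o+w*(z-o[2])/w[2]
def rect(P):
    (c,s,a)=cv2.minAreaRect((P[:,:2]*1000).astype(np.float32)); return np.round(c,1),np.round(s,1),round(a,2)
E
python3 - <<'E'
from h import *
for n in("top","side"):
    f=np.load(f"{n}0.npz"); P=cloud(f,f["d"]); p=f["p"]; ok=f["d"]>0
    dark=(p.max(2)<70)&ok
    print(n,"table z",np.median(P[...,2][ok]))
    for name,(cx,cy,r,z0,z1) in dict(bar=(.53,.33,.12,.13,.175),twin=(.58,0,.12,.09,.135),feet=(.53,.33,.14,.03,.08),tfeet=(.58,0,.13,.005,.035)).items():
        if name=="bar" and n=="top":
            print("pix", P[207,137],P[187,268],P[245,275],P[199,405])
        m=dark&(abs(P[...,2]-(z0+z1)/2)<(z1-z0)/2)
        nn,l,s,c=cv2.connectedComponentsWithStats(m.astype(np.uint8))
        for i in range(1,nn):
            if s[i,4]>60:
                Q=P[l==i]
                if abs(Q[:,1].mean())<.5 and .3<Q[:,0].mean()<.8: print(name,c[i].round(),s[i,4],rect(Q),np.percentile(Q[:,2],[5,50,98]).round(3))
    if n=="top":
        # tray walls: z 20..36 mm
        m=ok&(P[...,2]>.022)&(P[...,2]<.04)&~dark
        m[:, :210]=0; m[:,335:]=0; m[:135]=0; m[290:]=0
        print("walls",m.sum(),rect(P[m])); cv2.imwrite("pics/walls.png",cv2.resize(m[130:300,200:340].astype(np.uint8)*255,None,fx=4,fy=4,interpolation=0))
        for u,v in [(222,166),(313,160),(231,273),(324,265),(226,219),(319,213)]: print((u,v),ray(f,u,v,.03).round(4),P[v,u].round(4))
E
```

```text
top table z 0.0013274326370467156
pix [0.51731345 0.30526145 0.15925103] [0.57622871 0.00100429 0.11865502] [ 0.43641355 -0.01836593  0.00836525] [ 0.54764846 -0.31912906  0.1623943 ]
bar [405. 199.] 720 (array([ 550.9, -321.1]), array([ 28.8, 148.2]), 5.25) [0.151 0.157 0.162]
bar [127. 205.] 595 (array([522.5, 330.2]), array([123.7,  27.2]), 79.87) [0.15  0.158 0.163]
twin [267. 186.] 547 (array([580.4,   4.6]), array([ 27.3, 123. ]), 6.95) [0.111 0.119 0.123]
feet [168. 214.] 328 (array([510., 258.]), array([27.9, 89.5]), 80.17) [0.056 0.06  0.069]
feet [111. 215.] 97 (array([507.4, 408.2]), array([27.1, 32.6]), 78.42) [0.056 0.06  0.065]
tfeet [294. 176.] 80 (array([621.8, -63.3]), array([23.1, 26.5]), 0.68) [0.017 0.021 0.025]
tfeet [238. 181.] 76 (array([602.9,  82.8]), array([24.3, 26.9]), 8.62) [0.018 0.021 0.025]
tfeet [296. 197.] 154 (array([570.9, -70.6]), array([51.2, 25.7]), 6.64) [0.016 0.021 0.026]
tfeet [241. 202.] 159 (array([552.1,  76.4]), array([50. , 27.2]), 6.65) [0.016 0.021 0.028]
walls 3081 (array([526.5,  -7.2]), array([366. , 260.6]), 6.27)
(222, 166) [0.64
[... 427 characters left out ...]
rray([ 30.9, 150. ]), 4.93) [0.146 0.154 0.158]
bar [185. 343.] 1286 (array([519.9, 334.2]), array([122. ,  24.6]), 80.54) [0.146 0.154 0.158]
twin [255. 219.] 456 (array([577.8,   7.8]), array([ 25.5, 122.5]), 7.36) [0.107 0.116 0.119]
feet [229. 343.] 430 (array([501.6, 262.3]), array([26.4, 75.9]), 80.61) [0.051 0.056 0.059]
feet [329. 375.] 83 (array([310.1, 241. ]), array([ 4.5, 13. ]), 76.27) [0.032 0.054 0.079]
feet [163. 406.] 627 (array([533.8, 406.3]), array([26.8, 89.3]), 80.33) [0.054 0.057 0.059]
tfeet [271. 229.] 166 (array([577.1, -65.5]), array([63.2, 24.3]), 6.21) [0.01  0.017 0.02 ]
tfeet [245. 271.] 320 (array([569.8,  81.7]), array([86.3, 26.9]), 8.06) [0.012 0.017 0.02 ]
```

Run:
```python
import cv2
p=cv2.imread("pics/top0.png")
a=cv2.resize(p[140:290,95:185],None,fx=4,fy=4,interpolation=cv2.INTER_CUBIC); b=cv2.resize(p[140:290,210:335],None,fx=3.4,fy=4,interpolation=cv2.INTER_CUBIC)
cv2.imwrite("pics/crop0.png",cv2.hconcat([a,b])[:,:800])
```

```text
(no output)
```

View pics/crop0.png

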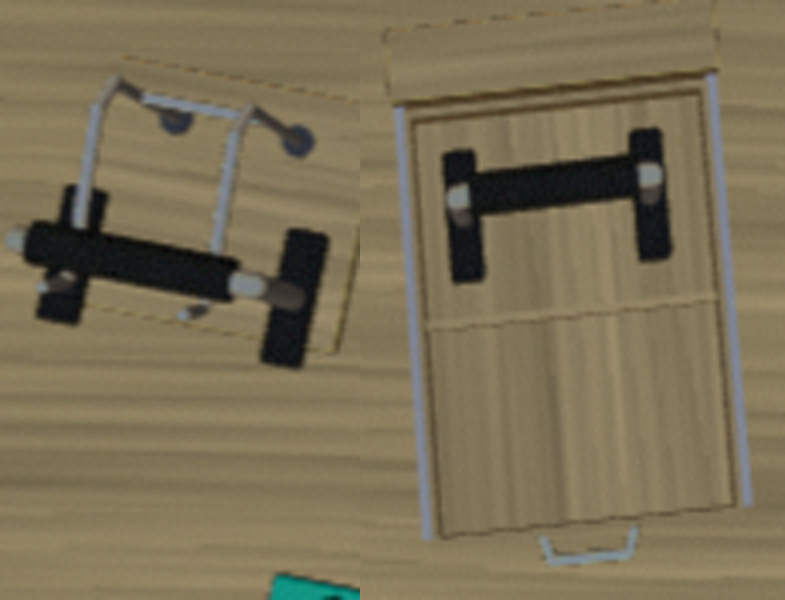

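The crop shows the hook open towards the robot, with the prong tips just in front of the bar, and an empty near bay. The bar measures 124 x 27 mm with its top at 158 mm, and the twin 123 mm with its top at 118 mm; both match the given sizes. Next I derive the bay centre and start turning the tool.

```bash
cat >> h.py <<'E'
from scipy.spatial.transform import Rotation as Ro
def go(o,tgt,yaw=None):
    R=Ro.from_quat(o["ee_rot"]).as_matrix(); d=(np.asarray(tgt)-o["position"])@R*100
    y0=np.arctan2(R[1,0],R[0,0]); print("t%.2f"%o["clock"],o["position"].round(4),"yaw",np.degrees(y0).round(2),"tilt",np.degrees(np.arccos(-R[2,2])).round(2),"tool shift cm",d.round(2),"turn",None if yaw is None else round(y0-np.radians(yaw),3),"F",o["ft_force"].round(1),"w",round(o["grip_width"],3))
E
python3 - <<'E'
from h import *
from workcell import telemetry
f=np.load("top0.npz"); c=lambda u,v,z: ray(f,u,v,z)[:2]*1000
dl,dr=c(230,222,.02),c(315.3,214.5,.02); dm=(dl+dr)/2
for z in(.006,.03):
    a,b=c(233.5,274.25,z),c(320.3,266.25,z); print("front inner",z,a,b,np.linalg.norm(dm-(a+b)/2))
print("div",dl,dr,np.linalg.norm(dl-dr),np.degrees(np.arctan2((dl-dr)[1],(dl-dr)[0]))-90)
e=np.array([np.cos(np.radians(6.6)),np.sin(np.radians(6.6))])
print("bay from div",dm-71*e,"from twin",np.array([579,6])-142*e)
go(telemetry.get_obs(),[.55,-.05,.27],-9.8)
E
```

```text
front inner 0.006 [356.72979985  90.53508855] [ 382.46076687 -140.03402304] 138.1758433175333
front inner 0.03 [358.23233935  88.11275382] [ 383.41537103 -137.54643863] 136.95028270815246
div [494.88003871 102.41537489] [ 519.25109729 -124.02276826] 227.7458697131686 6.142976840458857
bay from div [436.53610165 -18.96423437] from twin [437.94106728 -10.32107537]
t0.10 [ 0.1785 -0.5986  0.2306] yaw -73.39 tilt 0.07 tool shift cm [-41.96 -51.28  -3.89] turn -1.11 F [ 0.  -0.3 -0.3] w 1.002
```

>>> servo_tool(
  deltas=[
    [[0,0,-0.6],-0.123,8.54],
    [[0,0,-0.6],-0.123,8.54],
    [[0,0,-0.6],-0.123,8.54],
    [[0,0,-0.6],-0.123,8.54],
    [[0,0,-0.6],-0.123,8.54],
    [[0,0,-0.6],-0.123,8.54],
    [[0,0,-0.6],-0.123,8.54],
    [[0,0,-0.6],-0.123,8.54],
    [[0,0,-0.6],-0.12,8.54],
  ],
)

```text
clock: 0.85
position: [0.1778, -0.5961, 0.2805]
ee_rot: [0.997, -0.078, -0.003, -0.006]
ft_force: [-0.4, -0.3, -0.6]
grip_width: 0.995
```

```bash
python3 -c "
from h import *
from workcell import telemetry
go(telemetry.get_obs(),[.5,-.05,.27],-9.8)"
```

```text
t0.85 [ 0.1778 -0.5961  0.2805] yaw -8.93 tilt 0.74 tool shift cm [ 23.36 -58.94   1.56] turn 0.015 F [-0.4 -0.3 -0.6] w 0.995
```

>>> servo_tool(
  deltas=[
    [[1.5,-3.7,0],0,8.54],
    [[1.5,-3.7,0],0,8.54],
    [[1.5,-3.7,0],0,8.54],
    [[1.5,-3.7,0],0,8.54],
    [[1.5,-3.7,0],0,8.54],
    [[1.5,-3.7,0],0,8.54],
    [[1.5,-3.7,0],0,8.54],
    [[1.5,-3.7,0],0,8.54],
    [[1.5,-3.7,0],0,8.54],
    [[1.5,-3.7,0],0,8.54],
    [[1.5,-3.7,0],0,8.54],
    [[1.5,-3.7,0],0,8.54],
  ],
)

```text
clock: 1.85
position: [0.4221, -0.1727, 0.279]
ee_rot: [0.997, -0.08, -0.006, -0.006]
ft_force: [0.8, -0.6, 0.0]
grip_width: 0.998
```

```bash
python3 -c "
from h import *
from workcell import telemetry
go(telemetry.get_obs(),[.51,.27,.29],-9.8)"
```

```text
t1.85 [ 0.4221 -0.1727  0.279 ] yaw -9.2 tilt 1.0 tool shift cm [  1.58 -45.12  -0.63] turn 0.01 F [ 0.8 -0.6  0. ] w 0.998
```

>>> servo_tool(
  deltas=[
    [[0.1,-3.8,0],0,8.54],
    [[0.1,-3.8,0],0,8.54],
    [[0.1,-3.8,0],0,8.54],
    [[0.1,-3.8,0],0,8.54],
    [[0.1,-3.8,0],0,8.54],
    [[0.1,-3.8,0],0,8.54],
    [[0.1,-3.8,0],0,8.54],
    [[0.1,-3.8,0],0,8.54],
    [[0.1,-3.8,0],0,8.54],
    [[0.1,-3.8,0],0,8.54],
    [[0.1,-2,0],0,8.54],
    [[0,0,0],0,8.54],
  ],
)

```text
clock: 2.85
position: [0.4954, 0.248, 0.2816]
ee_rot: [0.997, -0.078, -0.007, -0.007]
ft_force: [-1.3, 1.3, 0.0]
grip_width: 0.997
```

Run:
```python
from h import *
from workcell import telemetry, eyes
o=telemetry.get_obs(); go(o,[.521,.332,.27],-9.8)
c=eyes.calibration("wrist"); print(c); p,d=eyes.camera("wrist")
np.savez("w1.npz",p=p,d=d,**c); cv2.imwrite("pics/w1.png",p)
```

```text
t2.85 [0.4954 0.248  0.2816] yaw -8.89 tilt 1.09 tool shift cm [ 1.25 -8.68  1.25] turn 0.016 F [-1.3  1.3  0. ] w 0.997
{'fx': 325.19226210127806, 'fy': 325.19226210127806, 'cx': 277.68019509522617, 'cy': 210.92499511399777, 'rvec': array([-2.87049221,  0.21977957,  0.05042427]), 'tvec': array([-0.44606658,  0.26345755,  0.51861553])}
```

View pics/w1.png

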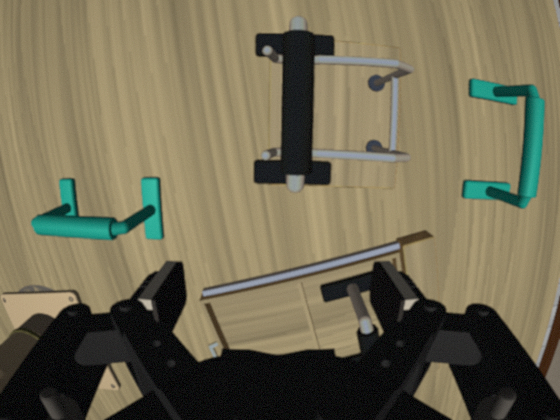

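The wrist view shows the bar upright in the image, from (299,30) to (296,177), with the prong tips at (267,50) and (267,155) on its left side. I measure it with the fisheye model.

```bash
cat >> h.py <<'E'
def wcloud(c,d):
    R,_=cv2.Rodrigues(np.asarray(c["rvec"])); v,u=np.indices(d.shape)
    x,y=(u-c["cx"])/c["fx"],(v-c["cy"])/c["fy"]; t=np.hypot(x,y)+1e-9; k=np.tan(t)/t
    return (np.stack([x*k*d,y*k*d,d],-1)-np.asarray(c["tvec"]))@R
E
python3 - <<'E'
from h import *
f=np.load("w1.npz"); P=wcloud(f,f["d"]); p=f["p"]; ok=f["d"]>0
m=ok&(p.max(2)<70)&(P[...,2]>.13)&(P[...,2]<.175)&(P[...,1]>.25); m[220:]=0
n,l,s,c=cv2.connectedComponentsWithStats(m.astype(np.uint8))
for i in range(1,n):
    if s[i,4]>100: print(c[i],s[i],rect(P[l==i]),np.percentile(P[l==i][:,2],[5,50,98]))
i=1+s[1:,4].argmax(); Q=P[l==i]; 
q=Q[Q[:,2]>np.percentile(Q[:,2],70)]; print("crest",q.mean(0)); 
# prong tips and table
for u,v in [(267,50),(267,155)]: print(P[v-3:v+4,u-4:u+5].reshape(-1,3)[P[v-3:v+4,u-4:u+5,2].argmax()])
print("table",np.median(P[200:240,230:260,2]))
E
```

```text
[297.19689818 102.38345696] [ 280   30   35  146 4449] (array([522.3, 332.7]), array([122.7,  27.7]), 80.37) [0.15102618 0.15713538 0.1597014 ]
crest [0.5219293  0.33171931 0.15880227]
[0.50452706 0.37679649 0.17228341]
[0.4910061  0.29578272 0.17249139]
table 0.00019039572852694704
```

The wrist view agrees with the top and side views to about 1–2 mm. Moving above the bar.

>>> servo_tool(
  deltas=[
    [[0.4,-2.9,0],0.008,8.54],
    [[0.4,-2.9,0.5],0.008,8.54],
    [[0.4,-2.8,0.5],0,8.54],
    [[0,0,0],0,8.54],
  ],
)

```text
clock: 3.23
position: [0.5246, 0.3247, 0.2704]
ee_rot: [0.996, -0.091, -0.007, -0.003]
ft_force: [-0.4, 0.4, -0.3]
grip_width: 1.006
```

```bash
python3 -c "
from h import *
from workcell import telemetry
o=telemetry.get_obs();go(o,[.522,.3325,.22],-9.7);go(o,[.522,.3325,.123],-9.7);print(Ro.from_quat(o['ee_rot']).as_matrix().round(3))"
```

```text
t3.23 [0.5246 0.3247 0.2704] yaw -10.44 tilt 0.86 tool shift cm [-0.33 -0.69  5.05] turn -0.013 F [-0.4  0.4 -0.3] w 1.006
t3.23 [0.5246 0.3247 0.2704] yaw -10.44 tilt 0.86 tool shift cm [-0.19 -0.63 14.74] turn -0.013 F [-0.4  0.4 -0.3] w 1.006
[[ 0.983 -0.181 -0.013]
 [-0.181 -0.983  0.008]
 [-0.014 -0.006 -1.   ]]
```

>>> servo_tool(
  deltas=[
    [[-0.2,-0.35,1.2],-0.006,8.54],
    [[-0.1,-0.3,1.5],-0.006,8.54],
    [[0,0,1.5],0,8.54],
    [[0,0,0.8],0,8.54],
    [[0,0,0],0,8.54],
    [[0,0,0],0,8.54],
  ],
)

```text
clock: 3.73
position: [0.5231, 0.325, 0.2151]
ee_rot: [0.996, -0.087, -0.007, -0.001]
ft_force: [-0.3, 0.8, 0.5]
grip_width: 1.001
```

```bash
python3 -c "
from h import *
from workcell import telemetry
o=telemetry.get_obs();go(o,[.522,.3325,.123],-9.7)"
```

```text
t3.73 [0.5231 0.325  0.2151] yaw -9.98 tilt 0.81 tool shift cm [-0.11 -0.71  9.21] turn -0.005 F [-0.3  0.8  0.5] w 1.001
```

>>> servo_tool(
  deltas=[
    [[-0.1,-0.7,0],0,8.54],
    [[0,0,0],0,8.54],
    [[0,0,0],0,8.54],
  ],
)

```text
clock: 3.98
position: [0.5245, 0.3311, 0.2167]
ee_rot: [0.996, -0.088, -0.006, -0.001]
ft_force: [0.4, -0.1, -0.1]
grip_width: 1.0
```

```bash
python3 -c "
from h import *
from workcell import telemetry
o=telemetry.get_obs();go(o,[.522,.3325,.123],-9.7)"
```

```text
t3.98 [0.5245 0.3311 0.2167] yaw -10.14 tilt 0.69 tool shift cm [-0.16 -0.08  9.38] turn -0.008 F [ 0.4 -0.1 -0.1] w 1.0
```

>>> servo_tool(
  deltas=[
    [[-0.1,-0.1,1.5],-0.005,8.54],
    [[-0.1,0,1.5],0,8.54],
    [[0,0,1.5],0,8.54],
    [[0,0,1.5],0,8.54],
    [[0,0,1.5],0,8.54],
    [[0,0,0.6],0,8.54],
    [[0,0,0],0,8.54],
    [[0,0,0],0,8.54],
  ],
)

```text
clock: 4.65
position: [0.5241, 0.336, 0.1387]
ee_rot: [0.996, -0.085, -0.002, -0.004]
ft_force: [0.1, -0.6, -0.3]
grip_width: 1.001
```

```bash
python3 -c "
from h import *
from workcell import telemetry
o=telemetry.get_obs();go(o,[.522,.3325,.123],-9.7)"
```

```text
t4.65 [0.5241 0.336  0.1387] yaw -9.8 tilt 0.54 tool shift cm [-0.14  0.39  1.57] turn -0.002 F [ 0.1 -0.6 -0.3] w 1.001
```

>>> servo_tool(
  deltas=[
    [[-0.1,0.3,0.8],0,8.54],
    [[0,0,0.7],0,8.54],
    [[0,0,0],0,8.54],
    [[0,0,0],0,8.54],
  ],
)

```text
clock: 4.98
position: [0.5235, 0.3339, 0.125]
ee_rot: [0.996, -0.086, -0.001, -0.005]
ft_force: [-0.2, -0.6, -0.1]
grip_width: 1.001
```

```bash
python3 -c "
from h import *
from workcell import telemetry
o=telemetry.get_obs();go(o,[.522,.3325,.123],-9.7)"
```

```text
t4.98 [0.5235 0.3339 0.125 ] yaw -9.82 tilt 0.6 tool shift cm [-0.12  0.17  0.2 ] turn -0.002 F [-0.2 -0.6 -0.1] w 1.001
```

>>> servo_tool(
  deltas=[
    [[-0.1,0.1,0.1],0,5],
    [[0,0,0],0,3.5],
    [[0,0,0],0,2.5],
    [[0,0,0],0,1.5],
    [[0,0,0],0,1.5],
    [[0,0,0],0,1.5],
    [[0,0,0],0,1.5],
    [[0,0,0],0,1.5],
  ],
  force=50,
)

```text
clock: 5.65
position: [0.5235, 0.3331, 0.1253]
ee_rot: [0.996, -0.086, 0.001, -0.006]
ft_force: [0.7, -0.5, 0.3]
grip_width: 0.312
```

Opening is about 27 mm, so the bar is gripped. Lifting straight up.

>>> servo_tool(
  deltas=[
    [[0,0,-0.5],0,1.5],
    [[0,0,-0.8],0,1.5],
    [[0,0,-1],0,1.5],
    [[0,0,-1],0,1.5],
    [[0,0,-1],0,1.5],
    [[0,0,-1],0,1.5],
    [[0,0,-1],0,1.5],
    [[0,0,-1],0,1.5],
    [[0,0,-1],0,1.5],
    [[0,0,-0.5],0,1.5],
    [[0,0,0],0,1.5],
  ],
)

```text
clock: 6.57
position: [0.5225, 0.3323, 0.2238]
ee_rot: [0.996, -0.085, 0.0, -0.006]
ft_force: [-0.2, 0.4, -3.5]
grip_width: 0.312
```

```bash
python3 -c "
from h import *
from workcell import telemetry
o=telemetry.get_obs();go(o,[.43,.345,.22],-9.8);go(o,[.4375,-.017,.22],6.6)"
```

```text
t6.57 [0.5225 0.3323 0.2238] yaw -9.81 tilt 0.67 tool shift cm [-9.33  0.33  0.38] turn -0.0 F [-0.2  0.4 -3.5] w 0.312
t6.57 [0.5225 0.3323 0.2238] yaw -9.81 tilt 0.67 tool shift cm [-2.42 35.87 -0.04] turn -0.286 F [-0.2  0.4 -3.5] w 0.312
```

Force -3.5 N matches the 0.35 kg. Moving out of the hook (-x).

>>> servo_tool(
  deltas=[
    [[-0.3,0,0],0,1.5],
    [[-0.6,0,0],0,1.5],
    [[-1,0,0],0,1.5],
    [[-1.3,0,0],0,1.5],
    [[-1.5,0,0],0,1.5],
    [[-1.5,0,0],0,1.5],
    [[-1.3,0,0],0,1.5],
    [[-1,0,0],0,1.5],
    [[-0.6,0,0],0,1.5],
    [[-0.3,0,0],0,1.5],
    [[0,0,0],0,1.5],
  ],
)

```text
clock: 7.48
position: [0.4174, 0.3485, 0.2189]
ee_rot: [0.996, -0.084, -0.002, -0.003]
ft_force: [-0.3, -0.6, -3.7]
grip_width: 0.311
```

```bash
python3 -c "
from h import *
from workcell import telemetry
o=telemetry.get_obs();go(o,[.4375,-.017,.22],6.6)"
```

```text
t7.48 [0.4174 0.3485 0.2189] yaw -9.65 tilt 0.42 tool shift cm [ 8.11 35.7  -0.33] turn -0.284 F [-0.3 -0.6 -3.7] w 0.311
```

>>> servo_tool(
  deltas=[
    [[0.1,0.6,0],0,1.5],
    [[0.3,1.4,0],0,1.5],
    [[0.5,2.3,0],0,1.5],
    [[0.7,3,0],0,1.5],
    [[0.7,3.1,0],0,1.5],
    [[0.7,3.1,0],0,1.5],
    [[0.7,3.1,0],0,1.5],
    [[0.7,3.1,0],0,1.5],
    [[0.7,3.1,0],0,1.5],
    [[0.7,3,0],0,1.5],
    [[0.6,2.5,0],0,1.5],
    [[0.4,1.8,0],0,1.5],
  ],
)

```text
clock: 8.48
position: [0.4366, 0.0242, 0.2161]
ee_rot: [0.996, -0.085, -0.001, -0.006]
ft_force: [1.4, -0.5, -2.3]
grip_width: 0.312
```

>>> servo_tool(
  deltas=[
    [[0.2,1.2,0],-0.03,1.5],
    [[0.1,0.6,0],-0.06,1.5],
    [[0,0,0],-0.07,1.5],
    [[0,0,0],-0.06,1.5],
    [[0,0,0],-0.04,1.5],
    [[0,0,0],-0.02,1.5],
    [[0,0,0],0,1.5],
  ],
)

```text
clock: 9.07
position: [0.4374, -0.0076, 0.2164]
ee_rot: [0.999, 0.053, 0.001, -0.006]
ft_force: [0.6, 0.5, -3.7]
grip_width: 0.309
```

Run:
```python
from h import *
from workcell import telemetry,eyes
o=telemetry.get_obs();go(o,[.4375,-.017,.22],6.6)
for n in("side","top"):
    p,d=eyes.camera(n); np.savez(n+"2.npz",p=p,d=d,**eyes.calibration(n)); cv2.imwrite(f"pics/{n}2.png",p)
```

```text
t9.07 [ 0.4374 -0.0076  0.2164] yaw 6.05 tilt 0.64 tool shift cm [-0.09  0.93 -0.37] turn -0.01 F [ 0.6  0.5 -3.7] w 0.309
```

View pics/side2.png

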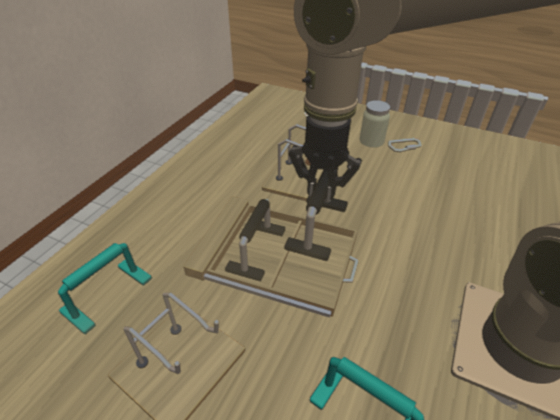

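The handle is held level above the tray, its feet at (308,249) and (327,203) in the side view, and the hook is empty. I measure the tilt and offset of the carried handle from its feet.

Run:
```python
from h import *
from workcell import telemetry
for n in ("side","top"):
    f=np.load(n+"2.npz"); P=cloud(f,f["d"]); p=f["p"]; ok=f["d"]>0
    m=ok&(p.max(2)<80)&(P[...,2]>.105)&(P[...,2]<.20)&(abs(P[...,1])<.13)&(P[...,0]<.53)&(P[...,0]>.33)
    k,l,s,c=cv2.connectedComponentsWithStats(m.astype(np.uint8))
    for i in range(1,k):
        if s[i,4]>40:
            Q=P[l==i]; T=np.median(Q[:,2]); t=Q[abs(Q[:,2]-T)<.006]
            A=np.c_[t[:,:2]-t[:,:2].mean(0),np.ones(len(t))]; b=np.linalg.lstsq(A,t[:,2],rcond=None)[0]
            print(n,c[i].round(),s[i,4],rect(t),"z",T.round(4),"slope deg",np.degrees(b[:2]).round(1))
```

```text
side [336. 205.] 207 (array([425.2, -81.7]), array([48.8, 27. ]), 7.95) z 0.1465 slope deg [ 0.9 -8. ]
side [307. 249.] 493 (array([428.8,  67.9]), array([86.7, 26.3]), 6.43) z 0.1473 slope deg [ 1.  -6.9]
```

>>> servo_tool(
  deltas=[
    [[0,0.5,0.3],-0.006,1.5],
    [[-0.1,0.4,0.8],0,1.5],
    [[0,0,1.3],0,1.5],
    [[0,0,1.5],0,1.5],
    [[0,0,1.5],0,1.5],
    [[0,0,1.3],0,1.5],
    [[0,0,1],0,1.5],
    [[0,0,0.5],0,1.5],
    [[0,0,0],0,1.5],
    [[0,0,0],0,1.5],
  ],
)

```text
clock: 10.0
position: [0.4367, -0.0188, 0.1269]
ee_rot: [0.999, 0.052, 0.0, -0.006]
ft_force: [-0.3, -0.4, -1.8]
grip_width: 0.311
```

```bash
python3 -c "
from h import *
from workcell import telemetry
o=telemetry.get_obs();go(o,[.4375,-.017,.0865],6.6)"
```

```text
t10.00 [ 0.4367 -0.0188  0.1269] yaw 6.01 tilt 0.65 tool shift cm [ 0.09 -0.12  4.04] turn -0.01 F [-0.3 -0.4 -1.8] w 0.311
```

>>> servo_tool(
  deltas=[
    [[0.1,-0.1,0.5],-0.01,1.5],
    [[0,0,0.7],0,1.5],
    [[0,0,0.7],0,1.5],
    [[0,0,0.6],0,1.5],
    [[0,0,0.4],0,1.5],
    [[0,0,0],0,1.5],
    [[0,0,0],0,1.5],
  ],
)

```text
clock: 10.58
position: [0.439, -0.0174, 0.0964]
ee_rot: [0.998, 0.058, 0.002, -0.005]
ft_force: [1.0, -0.1, -2.8]
grip_width: 0.309
```

```bash
python3 -c "
from h import *
from workcell import telemetry
o=telemetry.get_obs();go(o,[.4375,-.017,.0865],6.6)"
```

```text
t10.58 [ 0.439  -0.0174  0.0964] yaw 6.62 tilt 0.64 tool shift cm [-0.15 -0.05  0.99] turn 0.0 F [ 1.  -0.1 -2.8] w 0.309
```

About 10 mm to go, so the last stretch is in small steps while watching the force.

>>> servo_tool(
  deltas=[
    [[-0.1,0,0.2],0,1.5],
    [[0,0,0.2],0,1.5],
    [[0,0,0.2],0,1.5],
    [[0,0,0.1],0,1.5],
    [[0,0,0],0,1.5],
  ],
)

```text
clock: 11.0
position: [0.4384, -0.0176, 0.0892]
ee_rot: [0.998, 0.058, 0.002, -0.005]
ft_force: [0.4, 0.1, -3.1]
grip_width: 0.312
```

>>> servo_tool(
  deltas=[
    [[0,0,0.1],0,1.5],
    [[0,0,0.1],0,1.5],
    [[0,0,0],0,1.5],
  ],
)

```text
clock: 11.25
position: [0.4386, -0.0176, 0.0872]
ee_rot: [0.998, 0.058, 0.003, -0.005]
ft_force: [0.5, -0.3, -2.5]
grip_width: 0.309
```

>>> servo_tool(
  deltas=[
    [[0,0,0.1],0,1.5],
    [[0,0,0],0,1.5],
  ],
)

```text
clock: 11.42
position: [0.4392, -0.0176, 0.0867]
ee_rot: [0.998, 0.058, 0.003, -0.005]
ft_force: [-1.2, -0.5, -1.1]
grip_width: 0.311
```

>>> servo_tool(
  deltas=[
    [[0,0,0.1],0,1.5],
    [[0,0,0],0,1.5],
  ],
)

```text
clock: 11.58
position: [0.4399, -0.0175, 0.0865]
ee_rot: [0.998, 0.058, 0.004, -0.005]
ft_force: [-2.1, -0.6, 0.2]
grip_width: 0.309
```

Contact: the load has moved from the gripper to the floor (Fz from -3 to about 0 N). Opening gradually.

>>> servo_tool(
  deltas=[
    [[0,0,0.05],0,2.8],
    [[0,0,0],0,3.0],
    [[0,0,0],0,3.5],
    [[0,0,0],0,4.5],
    [[0,0,0],0,6],
    [[0,0,0],0,7.5],
    [[0,0,0],0,7.5],
    [[0,0,0],0,7.5],
    [[0,0,0],0,7.5],
  ],
  force=20,
)

```text
clock: 12.33
position: [0.4406, -0.0176, 0.0862]
ee_rot: [0.998, 0.058, 0.004, -0.005]
ft_force: [-0.2, 0.4, -0.5]
grip_width: 0.876
```

```bash
python3 -c "
from h import *
from workcell import telemetry
o=telemetry.get_obs();go(o,[.4375,-.017,.28],6.6)"
```

```text
t12.33 [ 0.4406 -0.0176  0.0862] yaw 6.6 tilt 0.73 tool shift cm [ -0.12  -0.26 -19.38] turn 0.0 F [-0.2  0.4 -0.5] w 0.876
```

Fingers are clear of the bar. Retreating straight up.

>>> servo_tool(
  deltas=[
    [[0,0,-0.5],0,7.5],
    [[0,0,-1],0,7.5],
    [[0,0,-1.5],0,7.5],
    [[0,0,-2],0,7.5],
    [[0,0,-2.5],0,7.5],
    [[0,0,-2.5],0,7.5],
    [[0,0,-2.5],0,7.5],
    [[0,0,-2],0,7.5],
    [[0,0,-2],0,7.5],
    [[0,0,-1.5],0,7.5],
    [[0,0,0],0,7.5],
  ],
)

```text
clock: 13.25
position: [0.4377, -0.0166, 0.2826]
ee_rot: [0.998, 0.06, 0.006, -0.005]
ft_force: [0.0, -0.2, 0.1]
grip_width: 0.88
```

Run:
```python
from h import *
from workcell import telemetry,eyes
o=telemetry.get_obs();go(o,[.4375,-.017,.28],6.6)
S={}
for n in("side","top","wrist"):
    c=eyes.calibration(n);p,d=eyes.camera(n);cv2.imwrite(f"pics/{n}3.png",p); S[n]=p
    P=(wcloud if n=="wrist" else cloud)(c,d); ok=d>0
    for nm,x0,x1,z0,z1 in(("bar",.39,.50,.09,.13),("twin",.53,.64,.09,.13),("feet",.36,.506,.01,.035)):
        m=ok&(p.max(2)<70)&(P[...,2]>z0)&(P[...,2]<z1)&(P[...,0]>x0)&(P[...,0]<x1)&(abs(P[...,1])<.13)
        k,l,s,cc=cv2.connectedComponentsWithStats(m.astype(np.uint8))
        for i in range(1,k):
            if s[i,4]>80: Q=P[l==i]; print(n,nm,cc[i].round(),s[i,4],rect(Q),"z",np.percentile(Q[:,2],[5,50,97]).round(3))
cv2.imwrite("pics/end.png",cv2.hconcat([cv2.resize(S["side"],(400,300)),cv2.resize(S["wrist"],(400,300))]))
```

```text
t13.25 [ 0.4377 -0.0166  0.2826] yaw 6.93 tilt 0.88 tool shift cm [-0.02  0.04  0.26] turn 0.006 F [ 0.  -0.2  0.1] w 0.88
side bar [317. 232.] 459 (array([438.7, -15.8]), array([ 26.5, 121.2]), 7.59) z [0.11  0.116 0.119]
side twin [256. 219.] 440 (array([577.9,   8.4]), array([ 25.2, 119.3]), 7.45) z [0.107 0.116 0.119]
side feet [332. 242.] 115 (array([426.7, -89.8]), array([43.4, 23.4]), 9.05) z [0.012 0.017 0.02 ]
side feet [306. 286.] 390 (array([429.8,  58. ]), array([86.2, 27.8]), 7.09) z [0.012 0.017 0.02 ]
top twin [267. 186.] 549 (array([580.2,   4.6]), array([ 27.1, 123.1]), 7.08) z [0.111 0.119 0.123]
wrist bar [280. 193.] 3180 (array([439. , -16.2]), array([ 27. , 122.3]), 6.98) z [0.112 0.118 0.121]
wrist twin [414. 189.] 2834 (array([579.5,   6.1]), array([ 27.3, 123. ]), 6.82) z [0.108 0.118 0.121]
wrist feet [278. 121.] 1185 (array([431.4,  55.7]), array([86.4, 26.5]), 6.96) z [0.018 0.02  0.022]
wrist feet [255. 234.] 388 (array([417.8, -92.5]), array([26.9, 25.7]), 8.4) z [0.018 0.02  0.021]
wrist feet [302. 234.] 346 (array([478.9, -85.4]), array([24.5, 25.3]), 4.84) z [0.018 0.02  0.021]
```

View pics/end.png

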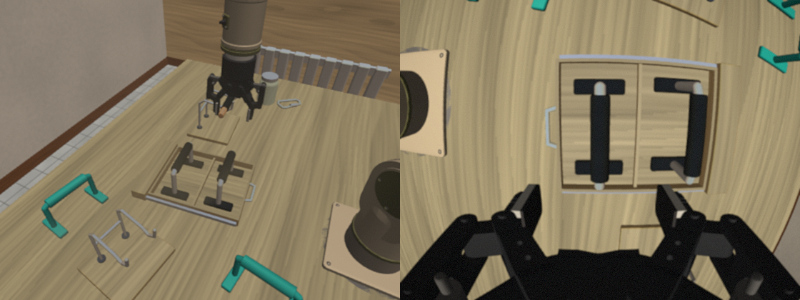

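The handle stands in the near bay: its bar top is at 118 mm, level with the twin's, and the yaws are 7.0° against 6.8°. I check the stick, then hand in.

Run:
```python
from h import *
from workcell import order,telemetry,eyes
p,d=eyes.camera("top"); P=cloud(eyes.calibration("top"),d)
m=(d>0)&(p.max(2)<70)&(abs(P[...,2]-.152)<.02)&(P[...,1]<-.2)&(P[...,1]>-.45)&(P[...,0]>.45)&(P[...,0]<.65)
print("stick",m.sum(),rect(P[m])); print(order.hand_in())
```

```text
stick 735 (array([ 545.4, -322. ]), array([ 40.6, 148.3]), 4.47)
the job is handed in; nothing more can be done
None
```

The push-up handle now stands on its feet in the near bay beside its twin, and I handed the job in at about 13.4 s of the 48 s allowed. I gripped the bar in the middle, lifted it about 98 mm, and took it out of the hook towards the robot. I then lowered it until the floor took the load, with at most about 4 N in any reading, opened the fingers and withdrew straight up.

**Last checks:**
- **Position:** the bar's centre is at (0.439, -0.016), within about 2 mm of my estimate of the bay centre, (0.4375, -0.017).
- **Height:** the bar's top is at 118 mm, the same as the twin's, and both feet lie flat at floor level.
- **Parallel:** the wrist camera gives 7.0° for the handle against 6.8° for the twin. The side camera gives 7.6° against 7.5°.
- **Clear of the robot:** the gripper is about 0.2 m above the handle and reads about 0 N.

**Disagreements:**
- The bay centre taken from the twin differed by about 8 mm in y from the one taken from the tray walls. I used the walls, so the handle sits about 8 mm off the twin's line along the bar. The bay leaves about 26 mm of room on each side.
- In the final top view the stick measured 41 mm wide against 29 mm at the start, and its centre came out 5 mm away. I used a wider height range for that check, which probably picked up part of the hook. The arm never came near the stick below about 0.28 m.

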